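Hold a spread snap ring at the groove of a gear shaft

ROBOT

A 6-joint arm with a two-finger parallel gripper is mounted at the origin on the work surface. World frame = base frame: x ahead of the robot, y to its left, z up, the work surface at z = 0. Lengths are in m, angles in rad, forces in N, time in s.
With the tool pointing down it reaches from about 0.375 to 0.825 m from the base axis. Payload 5.5 kg.
Tool frame: the origin (TCP) lies between the finger pads; the fingertips stand 17 mm ahead of it and the grasp point (between the pads) lies 2 mm behind it; x points along the fingers, z is the direction in which the jaws open and shut, and the axes are right-handed (so a half turn about x gives the same grasp; the last joint's range is limited). The gripper opens to 85 mm and grips with 20 to 120 N. Pads are 22 mm wide; open, the fingers measure 114 mm over their backs; the gripper's body (76 mm by 85 mm) begins 54 mm behind the grasp point. The pads swing forward as they close: fully open they stand 13 mm farther back than shut.
Start: joints at [1.273, 0.314, -0.047, 1.21, 0, 1.571], TCP at [0.176, 0.574, 0.248] pointing down, gripper open.
Joint ranges: [-2.67, 2.67], [-0.69, 1.73], [-1.03, 1.25], [-2.08, 2.16], [-1.42, 1.45], [-3.14, 3.14]. Speed limits (rad/s): [2.39, 2.39, 3.01, 3.14, 3.14, 3.14].

INTERFACE

Orientations are given as a unit quaternion [x, y, z, w].
In Python, from workcell import get_state, camera, camera_model, sign_off gives the robot as it stands.
- The arm moves only by the tool send_rows, never from a script. Its argument "steps" is a list of rows, each a list of 3 entries, a list of its own where there are three numbers: the shift along the tool's x, y, z each as a share of 0.06 m, from -1 to 1, then the turn, a rotation vector about the tool's x, y, z each as a share of pi rad, from -1 to 1, then the opening, from -1 (shut) to 1 (fully open), so that 0 is half open. A call has 1 to 10 rows; each row shifts and turns the commanded pose from where the row before left it, along the tool's axes as they then stand; what a row does not reach is not made up. A row lasts 1/8 s, in which the tool goes at most 62.5 mm and 10.7 degrees, less where a joint would pass 70% of its speed; a pose out of reach is approached as far as the arm can. A call with a number of a shift or a turn outside -1 to 1 is refused whole. A call with a gripper value outside its range is refused whole. The fingers move at their own pace and stop on an object; "force" is the grip in N (left out, the last holds). Time passes only in rows, so rows that do not move let the fingers close. It gives the time, the measured TCP pose, the force and the opening at its end, in the units of the state.
- get_state(): the state, without advancing time (a new reading comes with each control period).
- camera(name): name is "scene" or "side" or "wrist"; returns the picture (400x640x3 uint8, red, green, blue); there is no depth.
- camera_model(name): a dict with "vfov" (degrees; the focal length in pixels is half the picture's height over the tangent of half this angle, whatever the lens; pixels are square), "cx", "cy" (the principal point, pixels), "R" (3x3) and "t" (3): a world point X has camera coordinates R X + t. Camera axes: x right, y down, z forward; pixel columns grow to the right and rows downward; lengths in m; the calibration is good to about 2 mm. A picture is of the moment at which its call begins: read the wrist's pose just before it. camera_model takes no time and is no camera call; for the wrist camera it gives the pose at the moment of the call.
- sign_off(): hands the job in, once; it reports no verdict.
The state is a dict: "time": time; "joints": joint angles; "joint_velocities": joint speeds; "tau": joint torques, N m; "eef_pos": TCP position; "tool_rot": TCP orientation; "ft_force": force on the tool from outside, world axes, zero at the start; "moment": the same for the moment, N m; "width": finger opening in m.
Only numpy, scipy, OpenCV 4.12 (cv2) and the standard library are available. Lean on these libraries where they do the work, as an engineer would, in place of code of your own. Each camera call takes 0.05 s, during which the arm holds its last target. There are 200 camera calls.

TASK

Slide the cover of the drive unit fully shut over its circuit compartment so that nothing can fall in. Then take the ring pliers out of their rack by the handles, squeeze them to spread the snap ring on their tips, and lower the ring without forcing it over the upright gear shaft to the dark groove just above the gear's boss. Finish while still holding the pliers squeezed, with the spread ring level in line with the groove and not pressed hard on anything; leave the spool, jar and heat sink alone.

Things in the scene. Friction and masses are not known exactly. Their poses are not given: they have to be found in the camera images.
- drive: Geared drive unit fixed to the bench: aluminium housing, 90 mm along its x, 225 mm along its y, deck 40 mm high; origin centre of underside, z up. In the middle an open compartment with a green circuit board. At y = +72 mm a brass gear (60 mm across, top 51 mm above the bench) with a 30 mm boss (top at 57.5 mm) and the upright steel shaft. Rails 6 mm high beside the cover.
- groove (a point): Centre of the shaft's groove, on the shaft's vertical axis, 61.5 mm above the bench. The groove is a dark neck 5 mm high, 17 mm in diameter, 1.5 mm above the boss. The shaft above it is 20 mm in diameter and ends 82 mm above the bench, its last 4 mm tapering to 14.4 mm.
- cover (a joint): Steel sliding cover of the compartment, 78 by 82 mm, 4 mm thick, top 44.5 mm above the bench. Value in m: 0 fully shut (end stop), 0.068 fully open; it opens towards the drive's -y and shuts towards its +y (towards the gear). Friction 1.5 N; it stays where it is left.
- cover_pull (a point): Centre of the dark upright pull rib on the cover: 12 mm thick along the sliding direction (drive y), 34 mm along drive x, from 44.5 to 68.5 mm above the bench; this point is 56.5 mm above the bench. It moves with the cover.
- rack: Pliers rack fixed to the bench: base plate 100 by 100 by 10 mm, two uprights (32 by 14 mm, centres 32 mm either side of the middle along the rack's y) with notches on which the pliers' cross bar rests, tops 95 mm above the bench. Origin under its centre, z up.
- pliers: Ring pliers, about 0.2 kg, upright in the rack, tips down, handles up; lift straight up. Origin between the tips, level with the ring's underside (30 mm above the bench in the rack). z up along the pliers, y from right to left handle, x from the handles' plane to the ring's closed back. Cross bar (72 mm along y) at z 56 to 64 mm. Squeezing the handles together along y spreads tips and ring.
- pliers_grip (a point): Midway between the two black grips, 118 mm above the pliers' origin (148 mm above the bench in the rack): take the pliers here, closing along their y. Grips: 14 mm wide along x, 10 mm thick, from 89 to 137 mm above the origin; here 61 mm over their outer faces at rest, 46 mm (and parallel) when fully squeezed.
- ring_centre (a point): Centre of the opening of the fully spread ring, mid thickness (5.45 mm along x, 1.25 mm up z from the pliers' origin); bring it to the groove point. Steel ring, fixed on the tips, flat across the pliers' z, 2.5 mm thick, at rest 25 mm outside, 18 mm inside: too small for the shaft. Fully spread it clears the shaft by about 1.8 mm all round; let go, it springs back.
- lever_l (a joint): Left lever of the pliers (the one at +y): 0 rad at rest, 0.13 rad squeezed to the stop (ring fully spread). A spring returns it; about 3 N on each grip starts it and about 8 N brings it to the stop; a hard grip bends it past that (0.145 rad at 40 N).
- lever_r (a joint): Right lever of the pliers (at -y), the same: 0 rad at rest, 0.13 rad squeezed to the stop; both levers move together.
- spool: Grey plastic spool, 54 mm diameter, 40 mm high, beyond the work; leave alone. Origin at its underside.
- jar: Jar with white lid, 52 mm diameter, 75 mm high, beyond the work; leave alone. Origin at its underside.
- heatsink: Finned aluminium heat sink, 60 by 60 by 28 mm, beyond the work; leave alone. Origin at its underside.
Mind the look-alikes: they are no part of the job. There is more than one size of the pliers; the one meant has the size given above.

How it is judged:
On the way, in this order (a step that is already met when the one before it is completed fails the run):
1. the cover is shut over the compartment (value of joint cover below 0.004 m), for 0.2 s.
2. the pliers are lifted clear of the rack by the fingers, squeezed so that the ring is spread (height (world z) of pliers above 0.09 m and contact force between the fingers and pliers above 5 N and value of joint each of lever_l, lever_r above 0.1 rad and contact force between pliers and rack below 0.1 N), for 0.2 s.
At the end, for the whole second after the job is handed in: Cover shut within 5 mm. Fingers hold the pliers squeezed (over 5 N, both levers over 0.10 rad), at rest, within 0.15 rad of upright; ring centre within 4 mm of the shaft axis and 3.5 mm of the groove's mid height; pliers and ring press on the drive with under 8 N (value of joint cover below 0.005 m and value of joint each of lever_l, lever_r above 0.1 rad and contact force between the fingers and pliers above 5 N and horizontal distance between ring_centre and groove below 0.004 m and z of ring_centre in the frame of groove between -0.0035 and 0.0035 m and angle between the z axis of pliers and the z axis of drive, either way round below 0.15 rad and contact force between pliers and drive below 8 N and linear speed of pliers below 0.02 m/s); the arm keeps its last pose, push and grip.
It fails at once if the ring or pliers are forced against the drive (over 30 N) (contact force between pliers and drive above 30 N).
It fails at once if the spool is disturbed (moved over 20 mm) (distance of spool from where it was at the start of the episode above 0.02 m).
It fails at once if the jar is disturbed (moved over 20 mm) (distance of jar from where it was at the start of the episode above 0.02 m).
It fails at once if the heatsink is disturbed (moved over 20 mm) (distance of heatsink from where it was at the start of the episode above 0.02 m).
It also fails if it takes over 61 s, if anything falls off the work surface, if the arm or the gripper's body presses on something with over 40 N, if the wrist force passes 120 N, or if a joint passes its speed limit or range.

## Working session

There is one attempt and no reset: what is moved stays moved. The work goes in short steps, Python scripts to look and compute and a tool call to move; the robot and the scene stay as the last step left them, time stands still between calls to the robot, and variables do not carry over. Pictures are saved under pics/ and viewed, about 8 in all and at most 12, crops included, and the job is handed in when it is done.

Besides the shell and the picture viewer there is one more tool, called after "Call:" by a JSON object that holds its "api" and its "payload". send_rows: Moves the arm, as the interface text tells. Shift numbers are shares of 0.06 m and turn numbers shares of pi rad, none past 1 either way. Its arguments: {"type":"object","properties":{"steps":{"type":"array"},"force":{"type":"number"}},"required":["steps"]}

```bash
mkdir -p pics; ls; python3 - <<'E'
from workcell import *
import cv2,numpy as np
s=get_state();print(s)
for n in("scene","side"):
    im=camera(n);cv2.imwrite(f"pics/{n}0.png",im[:,:,::-1]);m=camera_model(n);print(n,m)
E
```

```text
pics
{'time': 0.0, 'joints': array([ 1.27297953e+00,  3.14216194e-01, -4.80709016e-02,  1.21019759e+00,
       -1.97841245e-05,  1.57079800e+00]), 'joint_velocities': array([ 4.50920739e-05,  2.03797736e-04,  6.66775217e-04,  6.16289566e-04,
       -4.44568243e-05, -2.18238290e-03]), 'tau': array([-7.06783044e-05, -5.39587927e+01,  3.39747262e+01,  1.90501049e-02,
        1.19845953e-05, -2.70771970e-06]), 'eef_pos': array([0.17590638, 0.57306507, 0.24744402]), 'tool_rot': array([-0.42064726,  0.56912218,  0.41992642,  0.56817042]), 'ft_force': array([-0.37083597, -0.09770901,  0.19267966]), 'moment': array([0.01062488, 0.00313737, 0.00050471]), 'width': 0.085216202116591}
scene {'vfov': 52.48963659163174, 'cx': 325.0283510518489, 'cy': 200.1456649835164, 'R': array([[-0.60058508,  0.79953507, -0.00642143],
       [ 0.49056724,  0.36213269, -0.79259302],
       [-0.6313805 , -0.47916969, -0.6097172 ]]), 't': array([ 0.38013741, -0.23050257,  1.21001624])}
side {'vfov': 51.263798565469116, 'cx': 319.0560807227592, 'cy': 196.60650982805822, 'R': array([[-0.92900763, -0.36921514, -0.02500009],
       [-0.16115184,  0.46444932, -0.87081394],
       [ 0.33312896, -0.80496398, -0.49097666]]), 't': array([0.56555379, 0.1752468 , 0.91305365])}
```

View pics/scene0.png

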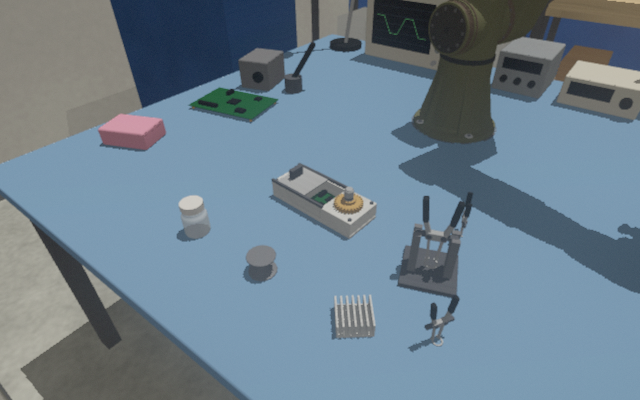

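View pics/side0.png

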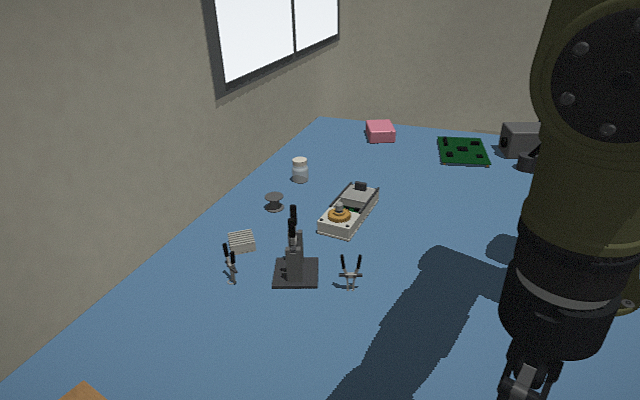

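Scene view: drive about (323,197), cover at its upper-left end with the pull at (296,172), gear at (348,203). Pliers candidates are the set in the rack (435,235), a set behind it (467,205) and a small set standing free at (440,320). I want the one in the rack. Next is a close crop to check this.

```bash
python3 - <<'E'
import cv2,numpy as np
a=cv2.imread("pics/scene0.png");b=cv2.imread("pics/side0.png")
def c(im,x,y,w,h):return cv2.resize(im[y:y+h,x:x+w],(400,300),interpolation=cv2.INTER_CUBIC)
o=np.vstack([np.hstack([c(a,265,155,120,90),c(a,380,190,140,105)]),np.hstack([c(b,300,170,100,75),c(b,245,200,124,93)])])
cv2.imwrite("pics/crop1.png",o)
E
```

```text
(no output)
```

View pics/crop1.png

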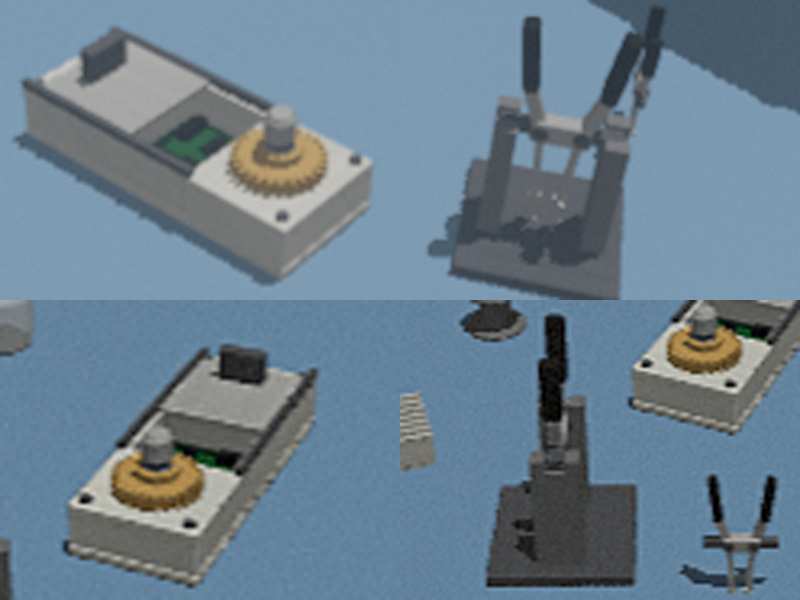

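```bash
cat > h.py <<'E'
from workcell import *
import numpy as np,cv2
from scipy.spatial.transform import Rotation as Rot
def ray(m,p):
    f=200/np.tan(np.radians(m["vfov"]/2));R=np.array(m["R"])
    d=R.T@np.array([(p[0]-m["cx"])/f,(p[1]-m["cy"])/f,1]);return -R.T@np.array(m["t"]),d/np.linalg.norm(d)
def onz(m,p,z):
    o,d=ray(m,p);return o+d*(z-o[2])/d[2]
def tri(ps):
    A=np.zeros((3,3));b=np.zeros(3);L=[ray(m,p) for m,p in ps]
    for o,d in L:
        P=np.eye(3)-np.outer(d,d);A+=P;b+=P@o
    X=np.linalg.solve(A,b);return X,[np.linalg.norm((np.eye(3)-np.outer(d,d))@(X-o))*1e3 for o,d in L]
def proj(m,X):
    f=200/np.tan(np.radians(m["vfov"]/2));c=np.array(m["R"])@X+m["t"];return np.array([m["cx"]+f*c[0]/c[2],m["cy"]+f*c[1]/c[2]])
E
python3 - <<'E'
from h import *
np.set_printoptions(precision=4,suppress=True)
a=camera_model("scene");b=camera_model("side")
for n,p,q in [("shafttop",(349.3,188.6),(339.7,203)),("pulltop",(296.5,170.9),(360.7,182.5)),("gripL/1",(426.2,197),(293,205.6)),("gripR/2",(460.9,204),(292.1,219.2))]:
    print(n,*tri([(a,p),(b,q)]))
for n,m,p,z in [("deck near s",a,(349,224.6),.04),("deck right s",a,(376.6,202.1),.04),("deck left s",a,(272.2,179.6),.046),("deck near d",b,(349,232),.04),("deck l d",b,(317.5,220.75),.04),
 ("rk FL s",a,(397.5,283.8),.01),("rk FR s",a,(456.3,291.5),.01),("rk BL s",a,(405.2,246),.01),
 ("rk1 d",b,(272,285.9-5),.01),("rk2 d",b,(317.8,280.9),.01),("rk3 d",b,(277,258),.01),("rk4 d",b,(317.8,258),.01)]:
    print(n,onz(m,p,z))
E
```

```text
shafttop [ 0.5507 -0.0004  0.0798] [np.float64(0.626361567638616), np.float64(0.6263615676384853)]
pulltop [ 0.5411 -0.1492  0.0631] [np.float64(4.221711353682738), np.float64(4.221711353682662)]
gripL/1 [0.5943 0.1755 0.1632] [np.float64(0.3357309872261344), np.float64(0.33573098722608985)]
gripR/2 [0.5744 0.2253 0.1614] [np.float64(1.237623195131803), np.float64(1.2376231951318564)]
deck near s [0.604  0.0367 0.04  ]
deck right s [0.5112 0.0428 0.04  ]
deck left s [ 0.5855 -0.1818  0.046 ]
deck near d [0.5059 0.0587 0.04  ]
deck l d [0.5971 0.0373 0.04  ]
rk FL s [0.6546 0.1743 0.01  ]
rk FR s [0.6098 0.2631 0.01  ]
rk BL s [0.5625 0.1403 0.01  ]
rk1 d [0.6188 0.2527 0.01  ]
rk2 d [0.5246 0.2184 0.01  ]
rk3 d [0.645  0.1763 0.01  ]
rk4 d [0.5546 0.1437 0.01  ]
```

```bash
cat >> h.py <<'E'
def plan(tgt,yaw,p0=None,R0=None):
    """jaw axis (tool z) at angle yaw from world x, pointing down; prints turn then shift in tool units"""
    s=get_state();p=s["eef_pos"];R=Rot.from_quat(s["tool_rot"]).as_matrix()
    best=None
    for y in (yaw,yaw+np.pi):
        z=np.array([np.cos(y),np.sin(y),0]);x=np.array([0,0,-1.]);G=np.column_stack([x,np.cross(z,x),z])
        rv=Rot.from_matrix(R.T@G).as_rotvec()
        if best is None or np.linalg.norm(rv)<np.linalg.norm(best[0]):best=(rv,G)
    rv,G=best;d=G.T@(np.array(tgt)-p)/.06
    np.set_printoptions(precision=4,suppress=True)
    print("t",s["time"],"pos",p,"f",s["ft_force"],"w",s["width"],"\n turn share",rv/np.pi,"shift share after turn",d,"\n G cols",G.T.tolist())
E
python3 - <<'E'
from h import *
s=get_state();print(Rot.from_quat(s["tool_rot"]).as_matrix())
y=np.pi/2-.08
plan([.40,.25,.25],y);plan([.54,-.196,.25],y);plan([.585,.201,.26],np.pi/2+.36)
E
```

```text
[[-4.55019692e-04 -9.55976353e-01  2.93443359e-01]
 [-1.47145454e-03  2.93443712e-01  9.55975221e-01]
 [-9.99998814e-01  3.19898613e-06 -1.54019842e-03]]
t 0.1 pos [0.1759 0.5731 0.2475] f [ 0.266  -0.2463 -0.396 ] w 0.08528836707687482 
 turn share [-0.0693 -0.0005 -0.0001] shift share after turn [-0.0414 -4.1533 -5.0695] 
 G cols [[0.0, 0.0, -1.0], [-0.9968017063026193, 0.07991469396917282, 0.0], [0.07991469396917282, 0.9968017063026193, 0.0]]
t 0.1 pos [0.1759 0.5731 0.2475] f [ 0.266  -0.2463 -0.396 ] w 0.08528836707687482 
 turn share [-0.0693 -0.0005 -0.0001] shift share after turn [ -0.0414  -7.0732 -12.2926] 
 G cols [[0.0, 0.0, -1.0], [-0.9968017063026193, 0.07991469396917282, 0.0], [0.07991469396917282, 0.9968017063026193, 0.0]]
t 0.1 pos [0.1759 0.5731 0.2475] f [ 0.266  -0.2463 -0.396 ] w 0.08528836707687482 
 turn share [-0.2094 -0.0005 -0.0002] shift share after turn [-0.208  -4.1963 -8.2062] 
 G cols [[0.0, 0.0, -1.0], [-0.9358968236779349, -0.3522742332750898, -0.0], [-0.3522742332750898, 0.9358968236779349, 0.0]]
```

Call:
{"api": "send_rows", "payload": {"steps": [[[0, 0, 0], [-0.0347, 0, 0], -1], [[0, 0, 0], [-0.0346, 0, 0], -1], [[0, -0.59, -0.72], [0, 0, 0], -1], [[0, -0.59, -0.72], [0, 0, 0], -1], [[0, -0.59, -0.72], [0, 0, 0], -1], [[0, -0.59, -0.72], [0, 0, 0], -1], [[0, -0.59, -0.72], [0, 0, 0], -1], [[0, -0.59, -0.72], [0, 0, 0], -1], [[0, -0.59, -0.72], [0, 0, 0], -1]], "force": 30}}

```text
time: 1.23
eef_pos: [0.3995, 0.2507, 0.2482]
tool_rot: [-0.48, 0.52, 0.48, 0.52]
ft_force: [1.1, -0.1, 0.0]
width: 0.0001
```

Call:
{"api": "send_rows", "payload": {"steps": [[[0, -0.365, -0.9], [0, 0, 0], -1], [[0, -0.365, -0.9], [0, 0, 0], -1], [[0, -0.365, -0.9], [0, 0, 0], -1], [[0, -0.365, -0.9], [0, 0, 0], -1], [[0, -0.365, -0.9], [0, 0, 0], -1], [[0, -0.365, -0.9], [0, 0, 0], -1], [[0, -0.365, -0.9], [0, 0, 0], -1], [[0, -0.365, -0.9], [0, 0, 0], -1], [[0, 0, 0], [0, 0, 0], -1]]}}

```text
time: 2.35
eef_pos: [0.5393, -0.1958, 0.2473]
tool_rot: [-0.478, 0.521, 0.478, 0.52]
ft_force: [0.3, 0.7, 0.2]
width: -0.0
```

```bash
python3 - <<'E'
from h import *
plan([.54,-.196,.07],np.pi/2-.08)
im=camera("wrist");m=camera_model("wrist");cv2.imwrite("pics/w1.png",im[:,:,::-1])
print(m["vfov"],m["cx"],m["cy"],np.linalg.inv(m["R"])@-m["t"])
E
```

```text
t 2.35 pos [ 0.5393 -0.1958  0.2473] f [0.3169 0.7361 0.1529] w -1.0795570226395041e-06 
 turn share [-0.0016 -0.0002 -0.0002] shift share after turn [ 2.955  -0.0114 -0.0024] 
 G cols [[0.0, 0.0, -1.0], [-0.9968017063026193, 0.07991469396917282, 0.0], [0.07991469396917282, 0.9968017063026193, 0.0]]
63.34820842389492 319.6303452749595 205.33887530548523 [ 0.4565 -0.1867  0.3732]
```

View pics/w1.png

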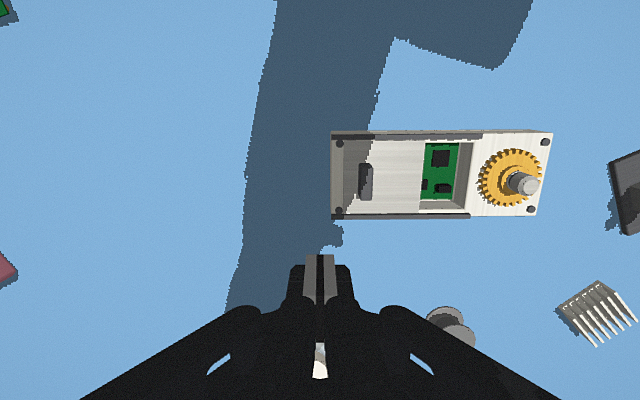

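```bash
python3 - <<'E'
from h import *
np.set_printoptions(precision=4,suppress=True)
m=camera_model("wrist")
for n,p,z in [("pulltop",(367.5,181),.0685),("shaft",(526.5,185),.082),("gear",(510,178),.051),("UL",(331,136),.04),("LL",(332,219),.04),("UR",(552,133),.04),("LR",(537,215),.04),("boltUL",(339,144),.04),("boltLL",(338,210),.04),("boltUR",(544,142),.04),("boltLR",(531,210),.04)]: print(n,onz(m,p,z))
E
```

```text
pulltop [ 0.5374 -0.1467  0.0685]
shaft [ 0.5497 -0.0015  0.082 ]
gear [0.5508 0.0005 0.051 ]
UL [ 0.4951 -0.1781  0.04  ]
LL [ 0.5847 -0.1834  0.04  ]
UR [0.5104 0.0443 0.04  ]
LR [0.5985 0.0407 0.04  ]
boltUL [ 0.5037 -0.1706  0.04  ]
boltLL [ 0.5748 -0.1761  0.04  ]
boltUR [0.5188 0.0375 0.04  ]
boltLR [0.5921 0.0334 0.04  ]
```

Call:
{"api": "send_rows", "payload": {"steps": [[[0.8, 0.09, 0], [0, 0, 0], -1], [[0.8, 0, 0], [0, 0, 0], -1], [[0.8, 0, 0], [0, 0, 0], -1], [[0.5, 0, 0], [0, 0, 0], -1], [[0, 0, 0.2], [0, 0, 0], -1], [[0, 0, 0.2], [0, 0, 0], -1]]}}

```text
time: 3.15
eef_pos: [0.536, -0.1667, 0.0756]
tool_rot: [-0.48, 0.519, 0.479, 0.52]
ft_force: [-1.3, -1.2, 0.1]
width: 0.0001
```

Call:
{"api": "send_rows", "payload": {"steps": [[[0, 0, 0.2], [0, 0, 0], -1], [[0, 0, 0.2], [0, 0, 0], -1], [[0, 0, 0.2], [0, 0, 0], -1], [[0, 0, 0.2], [0, 0, 0], -1]]}}

```text
time: 3.65
eef_pos: [0.5402, -0.1195, 0.075]
tool_rot: [-0.48, 0.519, 0.479, 0.52]
ft_force: [1.0, -2.4, 2.7]
width: 0.0002
```

Call:
{"api": "send_rows", "payload": {"steps": [[[0, 0, 0.1], [0, 0, 0], -1], [[0, 0, 0.1], [0, 0, 0], -1], [[0, 0, 0.05], [0, 0, 0], -1], [[0, 0, 0], [0, 0, 0], -1]]}}

```text
time: 4.15
eef_pos: [0.5405, -0.1132, 0.075]
tool_rot: [-0.483, 0.525, 0.474, 0.516]
ft_force: [-1.8, -27.4, 3.3]
width: 0.0001
```

Call:
{"api": "send_rows", "payload": {"steps": [[[0, 0, 0.05], [0, 0, 0], -1], [[0, 0, 0.04], [0, 0, 0], -1], [[0, 0, 0], [0, 0, 0], -1]]}}

```text
time: 4.53
eef_pos: [0.5405, -0.1125, 0.0751]
tool_rot: [-0.485, 0.528, 0.471, 0.514]
ft_force: [-4.1, -42.5, 3.3]
width: -0.0001
```

Call:
{"api": "send_rows", "payload": {"steps": [[[0, 0, -0.3], [0, 0, 0], -1], [[-0.5, 0, -0.15], [0, 0, 0], -1], [[-0.9, 0, 0], [0, 0, 0], -1], [[-0.9, 0, 0], [0, 0, 0], -1], [[-0.7, 0, 0], [0, 0, 0], 1], [[0, 0, 0], [0, 0, 0], 1], [[0, 0, 0], [0, 0, 0], 1]]}}

```text
time: 5.4
eef_pos: [0.5382, -0.1262, 0.2532]
tool_rot: [-0.479, 0.52, 0.48, 0.519]
ft_force: [-0.7, 0.3, -0.5]
width: 0.0542
```

```bash
python3 - <<'E'
from h import *
im=camera("wrist");m=camera_model("wrist");cv2.imwrite("pics/w2.png",im[:,:,::-1])
plan([.585,.201,.262],np.pi/2+.36)
E
```

```text
t 5.45 pos [ 0.5379 -0.1262  0.2527] f [ 0.4345 -0.9443 -0.3608] w 0.06150957884770504 
 turn share [-0.14    0.0005 -0.0008] shift share after turn [-0.1554 -2.6559  4.8265] 
 G cols [[0.0, 0.0, -1.0], [-0.9358968236779349, -0.3522742332750898, -0.0], [-0.3522742332750898, 0.9358968236779349, 0.0]]
```

View pics/w2.png

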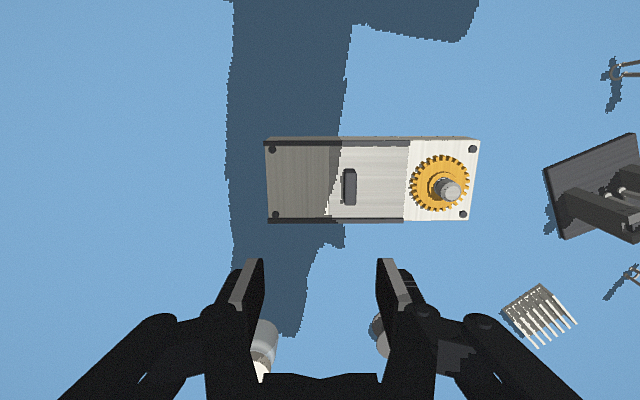

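```bash
python3 - <<'E'
from h import *
m=camera_model("wrist")
print(onz(m,(349.5,186),.0685),onz(m,(448.5,190),.082))
E
```

```text
[ 0.54126463 -0.09619146  0.0685    ] [ 0.54889203 -0.00364423  0.082     ]
```

Call:
{"api": "send_rows", "payload": {"steps": [[[0, 0, 0], [-0.047, 0, 0], 1], [[0, 0, 0], [-0.047, 0, 0], 1], [[0, 0, 0], [-0.046, 0, 0], 1], [[-0.15, -0.276, 0.804], [0, 0, 0], 1], [[0, -0.276, 0.804], [0, 0, 0], 1], [[0, -0.276, 0.804], [0, 0, 0], 1], [[0, -0.276, 0.804], [0, 0, 0], 1], [[0, -0.276, 0.804], [0, 0, 0], 1], [[0, -0.276, 0.804], [0, 0, 0], 1], [[0, 0, 0], [0, 0, 0], 1]]}}

```text
time: 6.7
eef_pos: [0.5285, 0.1821, 0.2611]
tool_rot: [-0.581, 0.402, 0.583, 0.4]
ft_force: [-0.7, -0.5, -0.0]
width: 0.0852
```

```bash
python3 - <<'E'
from h import *
im=camera("wrist");m=camera_model("wrist");cv2.imwrite("pics/w3.png",im[:,:,::-1])
np.save("w3.npy",m,allow_pickle=True)
plan([.585,.201,.262],np.pi/2+.36)
for z in (.01,.03,.09,.148,.167):print(z,proj(m,np.array([.585,.201,z])))
c=im[60:340,150:500,::-1]
cv2.imwrite("pics/w3c.png",cv2.resize(c,None,fx=2.1,fy=2.1,interpolation=cv2.INTER_CUBIC))
E
```

```text
t 6.75 pos [0.5286 0.1804 0.2613] f [-0.1663 -0.3948 -0.2282] w 0.08573965628160236 
 turn share [ 0.0009  0.0001 -0.0011] shift share after turn [-0.012  -1.     -0.0095] 
 G cols [[0.0, 0.0, -1.0], [-0.9358968236779349, -0.3522742332750898, -0.0], [-0.3522742332750898, 0.9358968236779349, 0.0]]
0.01 [318.4489 217.8889]
0.03 [318.3935 223.8436]
0.09 [318.1887 245.856 ]
0.148 [317.9092 275.8979]
0.167 [317.7913 288.5719]
```

View pics/w3c.png

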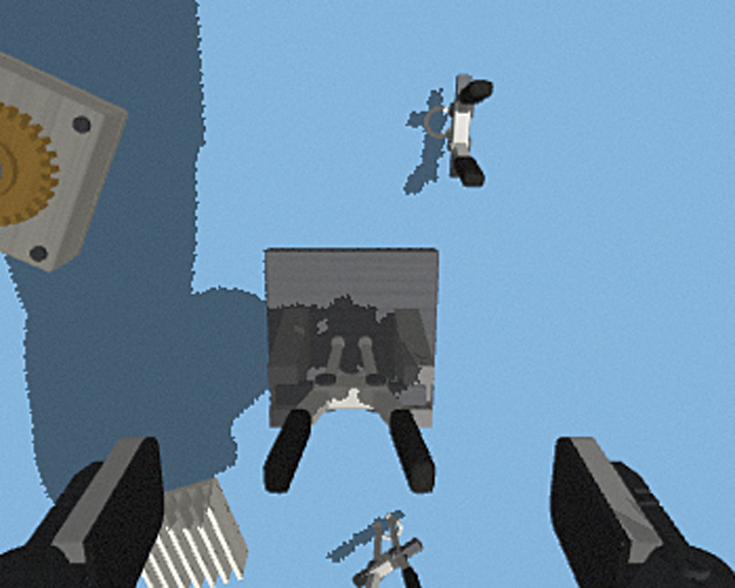

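Call:
{"api": "send_rows", "payload": {"steps": [[[0, -0.5, -0.02], [0, 0, 0], 1], [[0, -0.515, 0], [0, 0, 0], 1], [[0.5, 0, 0], [0, 0, 0], 1], [[0.5, 0, 0], [0, 0, 0], 1], [[0.4, 0, 0], [0, 0, 0], 1], [[0.3, 0, 0], [0, 0, 0], 1], [[0.29, 0, 0], [0, 0, 0], 1], [[0, 0, 0], [0, 0, 0], 1]], "force": 25}}

```text
time: 7.75
eef_pos: [0.5864, 0.1988, 0.1424]
tool_rot: [-0.581, 0.403, 0.582, 0.402]
ft_force: [0.0, 0.2, 0.9]
width: 0.0856
```

```bash
python3 - <<'E'
from h import *
plan([.585,.201,.142],np.pi/2+.36)
a=camera("side");b=camera("scene")
def c(im,x,y,w,h):return cv2.resize(im[y:y+h,x:x+w,::-1],(400,400),interpolation=cv2.INTER_CUBIC)
cv2.imwrite("pics/g1.png",np.hstack([c(a,235,170,130,130),c(b,370,160,130,130)]))
E
```

```text
t 7.75 pos [0.5864 0.1988 0.1424] f [0.0002 0.2236 0.9267] w 0.08564138829641828 
 turn share [-0.0002  0.     -0.0008] shift share after turn [0.0062 0.009  0.042 ] 
 G cols [[0.0, 0.0, -1.0], [-0.9358968236779349, -0.3522742332750898, -0.0], [-0.3522742332750898, 0.9358968236779349, 0.0]]
```

View pics/g1.png

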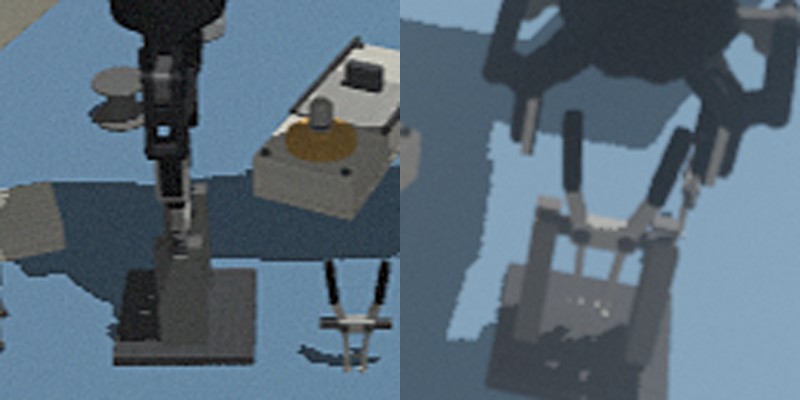

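Call:
{"api": "send_rows", "payload": {"steps": [[[0, 0, 0], [0, 0, 0], -1], [[0, 0, 0], [0, 0, 0], -1], [[0, 0, 0], [0, 0, 0], -1], [[0, 0, 0], [0, 0, 0], -1], [[0, 0, 0], [0, 0, 0], -1], [[0, 0, 0], [0, 0, 0], -1]], "force": 25}}

```text
time: 8.6
eef_pos: [0.5887, 0.2016, 0.1467]
tool_rot: [0.582, -0.4, -0.581, -0.404]
ft_force: [-1.5, 3.9, 9.3]
width: 0.0449
```

Call:
{"api": "send_rows", "payload": {"steps": [[[-0.2, 0, 0], [0, 0, 0], -1], [[-0.3, 0, 0], [0, 0, 0], -1], [[-0.3, 0, 0], [0, 0, 0], -1], [[-0.3, 0, 0], [0, 0, 0], -1], [[-0.3, 0, 0], [0, 0, 0], -1], [[-0.3, 0, 0], [0, 0, 0], -1], [[0, 0, 0], [0, 0, 0], -1], [[0, 0, 0], [0, 0, 0], -1], [[0, 0, 0], [0, 0, 0], -1]]}}

```text
time: 9.72
eef_pos: [0.5868, 0.1993, 0.245]
tool_rot: [-0.581, 0.403, 0.582, 0.402]
ft_force: [0.7, 1.3, -2.9]
width: 0.0446
```

```bash
python3 - <<'E'
from h import *
plan([.585,.201,.142],np.pi/2+.36)
a=camera("side");b=camera("scene");w=camera("wrist")
for n,i in zip(("side","scene","wrist"),(a,b,w)):cv2.imwrite(f"pics/l1{n}.png",i[:,:,::-1])
def c(im,p,s=100):
    x,y=(np.array(p)-s/2).astype(int);print(x,y);return cv2.resize(im[y:y+s,x:x+s,::-1],(400,400),interpolation=cv2.INTER_CUBIC)
X=np.array([.587,.2,.14])
cv2.imwrite("pics/l1.png",np.hstack([c(a,proj(camera_model("side"),X)),c(b,proj(camera_model("scene"),X))]))
print(proj(camera_model("wrist"),X))
E
```

```text
t 9.725 pos [0.5868 0.1993 0.245 ] f [ 0.6897  1.2602 -2.9448] w 0.04456384490123185 
 turn share [-0.0001  0.     -0.0005] shift share after turn [1.7166 0.0175 0.0365] 
 G cols [[0.0, 0.0, -1.0], [-0.9358968236779349, -0.3522742332750898, -0.0], [-0.3522742332750898, 0.9358968236779349, 0.0]]
241 171
390 161
[319.5432 211.648 ]
```

View pics/l1.png

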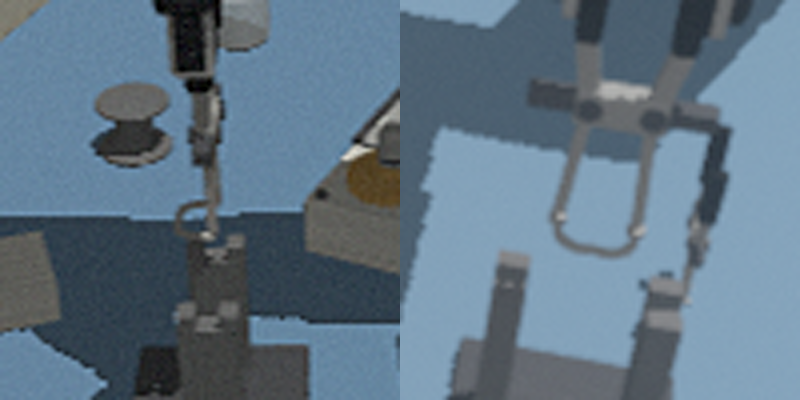

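```bash
python3 - <<'E'
from h import *
np.set_printoptions(precision=4,suppress=True)
a=camera_model("scene");b=camera_model("side");z=.1295
print("tipmid scene",onz(a,(439.6,216.75),z),"tips",onz(a,(430,215),z),onz(a,(449.2,218.5),z),"back scene",onz(a,(439.5,223.5),z))
print("tip side",onz(b,(292.75,230),z),"ring left side",onz(b,(285.25,226.5),z))
print("tri tip?",tri([(a,(449.2,217.8)),(b,(292.75,230))]))
p=np.array([.5868,.1993,z]);ty=np.array([-.936,-.352,0]);tz=np.array([-.352,.936,0])
for n,m in(("scene",a),("side",b)):
    print(n,[proj(m,p+o) for o in (0,tz*.008,-tz*.008,-ty*.00545,-ty*.017)])
# wrist crop, shadows etc
im=cv2.imread("pics/l1wrist.png");cv2.imwrite("pics/l1w.png",cv2.resize(im[130:330,210:430],None,fx=3,fy=3,interpolation=cv2.INTER_CUBIC))
m=camera_model("wrist");print("wrist",[proj(m,p+o) for o in (0,tz*.008,-tz*.008,-ty*.00545,-ty*.017)])
E
```

```text
tipmid scene [0.5863 0.2008 0.1295] tips [0.5915 0.1862 0.1295] [0.5812 0.2152 0.1295] back scene [0.6022 0.2078 0.1295]
tip side [0.5784 0.216  0.1295] ring left side [0.599  0.2093 0.1295]
tri tip? (array([0.579 , 0.2145, 0.1288]), [np.float64(0.30217420292614683), np.float64(0.3021742029260197)])
scene [array([438.6181, 216.5498]), array([443.6241, 217.4082]), array([433.6392, 215.6961]), array([438.3906, 218.6149]), array([437.899, 223.078])]
side [array([292.4726, 225.1068]), array([292.191 , 227.2005]), array([292.7497, 223.0458]), array([289.9106, 225.1342]), array([284.484 , 225.1924])]
wrist [array([318.8035, 206.6382]), array([328.9697, 206.6498]), array([308.6371, 206.6266]), array([318.8007, 213.1513]), array([318.7949, 226.6678])]
```

View pics/l1w.png

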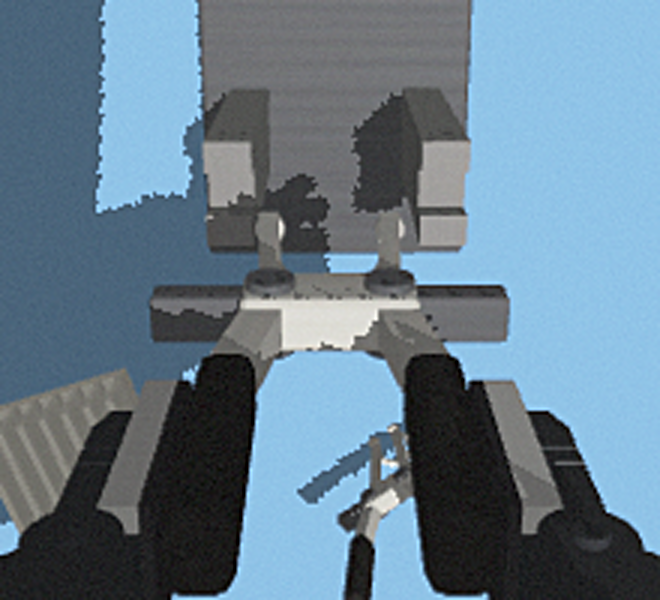

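Call:
{"api": "send_rows", "payload": {"steps": [[[0, 0.2, -0.325], [0, 0, 0], -1], [[0, 0.234, -0.371], [0, 0, 0], -1], [[0, 0.234, -0.371], [0, 0, 0], -1], [[0, 0.234, -0.371], [0, 0, 0], -1], [[0, 0.234, -0.371], [0, 0, 0], -1], [[0, 0.234, -0.371], [0, 0, 0], -1], [[0, 0.234, -0.371], [0, 0, 0], -1], [[0, 0.234, -0.371], [0, 0, 0], -1], [[0.3, 0, 0], [0, 0, 0], -1], [[0.08, 0, 0], [0, 0, 0], -1]]}}

```text
time: 11.12
eef_pos: [0.5445, -0.0045, 0.2221]
tool_rot: [-0.581, 0.403, 0.582, 0.402]
ft_force: [-0.4, -0.6, -2.0]
width: 0.0445
```

Call:
{"api": "send_rows", "payload": {"steps": [[[0, 0, 0], [0, 0, 0], -1], [[0, 0, 0], [0, 0, 0], -1], [[0, 0, 0], [0, 0, 0], -1]]}}

```text
time: 11.5
eef_pos: [0.5462, -0.0032, 0.2236]
tool_rot: [0.582, -0.402, -0.581, -0.402]
ft_force: [-0.3, 0.0, -2.0]
width: 0.0445
```

```bash
python3 - <<'E'
from h import *
plan([.5453,-.0038,.222],np.pi/2+.36)
S=np.array([.5503,-.0008,.09])
A=[camera(n) for n in("side","scene","wrist")]
o=[]
for n,i in zip(("side","scene","wrist"),A):
    cv2.imwrite(f"pics/m1{n}.png",i[:,:,::-1]);m=camera_model(n);s=50 if n!="wrist" else 100
    x,y=(proj(m,S)-s/2).astype(int);print(n,x,y,proj(m,S)); o.append(cv2.resize(i[y:y+s,x:x+s,::-1],(400,400),interpolation=cv2.INTER_CUBIC))
cv2.imwrite("pics/m1.png",np.hstack(o[:2]));cv2.imwrite("pics/m1w.png",o[2])
E
```

```text
t 11.5 pos [ 0.5462 -0.0032  0.2236] f [-0.2566  0.0302 -1.9853] w 0.044459219457412845 
 turn share [ 0.0001 -0.0001  0.0002] shift share after turn [ 0.0267  0.017  -0.0047] 
 G cols [[0.0, 0.0, -1.0], [-0.9358968236779349, -0.3522742332750898, -0.0], [-0.3522742332750898, 0.9358968236779349, 0.0]]
side 314 174 [339.7889 199.7027]
scene 324 158 [349.334  183.9982]
wrist 269 155 [319.8095 205.393 ]
```

View pics/m1.png

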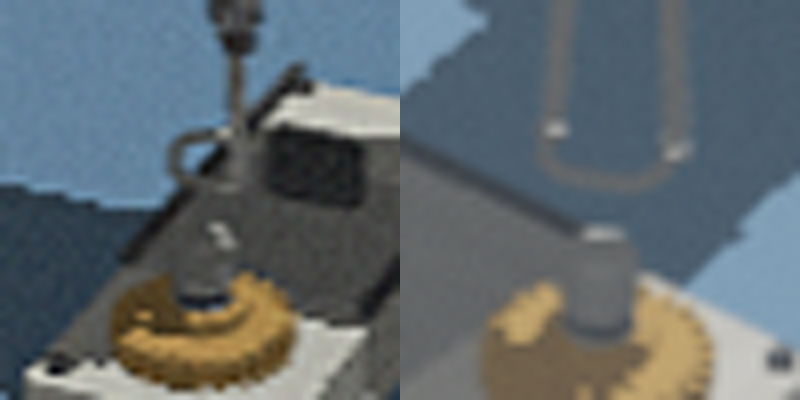

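```bash
python3 - <<'E'
from h import *
P=[];F={}
for n in("side","scene"):
    L=[]
    for _ in range(8): L.append(camera(n).astype(float));P.append(get_state()["eef_pos"])
    F[n]=np.mean(L,0);np.save(f"avg_{n}.npy",F[n])
print("eef mean",np.mean(P,0),np.std(P,0))
np.set_printoptions(linewidth=200,precision=0,suppress=True)
g=F["side"];print("side mean gray, cols 330-352")
for r in list(range(186,216)):print(r,g[r,330:353].mean(1).round().astype(int))
g=F["scene"];print("scene cols 338-362")
for r in list(range(170,202)):print(r,g[r,338:363].mean(1).round().astype(int))
E
```

```text
eef mean [ 0.5458343  -0.00337123  0.22312173] [3.82691637e-05 4.78040058e-05 5.01333011e-05]
side mean gray, cols 330-352
186 [126 129 128 128 129 128 128 128 128 129 129 132 110  79 112 119  95  59  51 137 191 185 180]
187 [128 129 130 128 127 128 128 128 129 129 131 134 112  81 101  92  61  34  95 171 192 188 184]
188 [129 129 129 128 127 131 128 129 130 130 130 134 115  87  86  58  39 100 177 200 195 189 188]
189 [128 127 129 128 129 129 132 132 134 135 137 138 113  87  85  41  72 140 134  80 122 160 180]
190 [128 129 128 129 131 132 136 123 102  99  93  78  68  86  86  53  59  63  41  24  37  47  52]
191 [130 128 128 130 132 121  86  64  61  67  71  75  86  99  91  79  76  45  27  32  30  29  23]
192 [129 128 128 129 125  95  66  90 119 141 116  45  49  87  98  91  78  47  34  36  37  36  35]
193 [128 129 130 131 119  80  79 122 143 119  51  25  49  87  95  80  64  45  36  35  37  36  38]
194 [129 128 129 132 125  94  89 132 118  50  19  40  69  92  95  78  62  41  33  36  34  33  38]
195 [130 128 129 129 122  85  78 102  74  22  30  51  72  90  92  76  62  44  35  35  39  37  3
[... 4483 characters left out ...]
105 106 106 104 102 101 119 140 158 161 154 174 185 178 172 164]
196 [132 146 155 154 147 130 110 100 102 104 105 104 104 103 101 129 151 153 150 146 156 158 170 187 182]
197 [154 154 154 148 123  95  94  95 102 104 104 105 104 100  96 132 153 153 153 154 151 134 146 178 191]
198 [156 154 155 136 100  95  91  84  91  96  97  97  95  87  84 126 152 151 153 155 155 152 144 152 181]
199 [154 154 148 122  93  94  94  89  82  80  78  78  77  78  98 129 148 148 149 155 155 156 143 131 168]
200 [140 139 122  92  93  94  95  98 100  93  87  87  88  94 111 130 142 141 146 155 156 156 153 147 151]
201 [ 94  94  95  93  92  94  95  96  98  99  99  98  97  96  95  95 108 132 149 156 156 156 152 138 131]
```

```bash
python3 - <<'E'
from h import *
np.set_printoptions(precision=2,suppress=True)
e=np.array([.5458,-.0034,.2231]);ty=np.array([-.936,-.352,0]);tz=np.array([-.352,.936,0]);U=np.array([0,0,1])
S=np.array([.5503,-.0008,0])
for n in("side","scene"):
    m=camera_model(n)
    print(n,"groove",proj(m,S+U*.0615),"grv bottom",proj(m,S+U*.059),"sh mid",proj(m,S+U*.072),"top",proj(m,S+U*.082),"ringlvl",proj(m,S+U*.1076))
    o=e-U*.1167+U*.00125
    print("  tip mid",proj(m,o),"ctr",proj(m,o-ty*.00545),"back",proj(m,o-ty*.019),"tipL",proj(m,o+tz*.0155),"tipR",proj(m,o-tz*.0155))
    b=proj(m,o)
    print("  px/mm -ty",proj(m,o-ty*.001)-b,"tz",proj(m,o+tz*.001)-b,"z",proj(m,o+U*.001)-b, "shaft -ty,tz",proj(m,S+U*.0615-ty*.001)-proj(m,S+U*.0615))
E
```

```text
side groove [339.8  209.36] grv bottom [339.8  210.19] sh mid [339.79 205.83] top [339.79 202.44] ringlvl [339.78 193.61]
  tip mid [341.82 193.4 ] ctr [339.65 193.43] back [334.24 193.5 ] tipL [342.01 196.44] tipR [341.65 190.44]
  px/mm -ty [-0.4   0.01] tz [0.01 0.19] z [ 0.   -0.35] shaft -ty,tz [-0.39  0.  ]
scene groove [348.91 195.44] grv bottom [348.88 196.42] sh mid [349.07 191.28] top [349.21 187.26] ringlvl [349.6  176.68]
  tip mid [349.79 175.19] ctr [349.15 176.69] back [347.5  180.48] tipL [357.47 176.39] tipR [342.19 174.  ]
  px/mm -ty [-0.12  0.27] tz [0.49 0.08] z [ 0.02 -0.42] shaft -ty,tz [-0.12  0.28]
```

```bash
python3 - <<'E'
import cv2,numpy as np
np.set_printoptions(linewidth=200)
for n,rs,c in(("side0",range(200,224),330),("scene0",range(183,214),336)):
    g=cv2.imread(f"pics/{n}.png").mean(2);print(n,c)
    for r in rs:print(r,g[r,c:c+26 if n=="scene0" else c+22].round().astype(int))
E
```

```text
side0 330
200 [129 132 132 104  68  39  65 153 160 102  91  79  86  96  89  89  89  85  82  80  79  78]
201 [129 129 103  72  49  71 150 176 131 124 110  78  80  86  92  89  93  89  91  91  87  89]
202 [132 116  72  55  45 138 176 148 146 150 155 142 108  84  90  90  88  91  91  93  93  90]
203 [120  81  59  32 129 172 122 137 153 151 152 152 124  84  91  92  88  91  94  95  93  94]
204 [ 85  56  52 139 190 142 107 123 134 148 145 144 135 108  92  94  90  91  90  89  91  91]
205 [ 43  41  96 150 136  95 117 138 139 149 150 135 102  56  54  80  85  96  98  96  93  93]
206 [ 12  68 144 135  74  79  64  85 103 106  94  84  88  48   5  15  28  33  52  69  87 100]
207 [154 181 202 152 125  95  62  73  73  85  92  95  87  62  27  17   1  15  19  21  26  32]
208 [190 191 185 174 143  91  68  81  82  87  96  96  84  81  98  79  11  16   9  27  28  22]
209 [186 143 112 141 135  85  69  86  90  95  96 102 100 119 131  98  94  96  29  33  49  40]
210 [112 123 126 108  68  54  63  77  91 103  91  75  82 113 136 135 128 107  79  64  27  33]
211 [121 129 130 135 104  48  37  25  30  36  21  30  71
[... 3886 characters left out ...]
152 148 150 148 139 138 133 113  97  98]
208 [118  95 102 109 109 108 132 140 134 141 148 144 145 148 144 139 143 139 135 138 119 102 111 109  97 127]
209 [134  97 100  96  97 107 122 116 101 128 136 122 129 138 126 113 127 127 103 115 117 102  94  97 110 166]
210 [136 150 132  97  98  95  98  97 101 110 112 101 114 122 107 101 109 113 101  93  93  97  96 128 158 179]
211 [177 186 150 113 112  99  98  98  96  98  95  93  96  97  98  94  94 100  99  94  99 101 112 164 192 190]
212 [193 179 155 161 150 110 109 114 106  98  96 100  99  97 101  98  96 102 104 108 138 154 160 178 190 191]
213 [194 194 193 192 178 153 160 151 114 113 136 134 107 119 126 108 111 137 153 160 182 193 191 190 189 191]
```

Call:
{"api": "send_rows", "payload": {"steps": [[[0, -0.07, 0], [0, 0, 0], -1], [[0.17, 0, 0], [0, 0, 0], -1], [[0.14, 0, 0], [0, 0, 0], -1], [[0, 0, 0], [0, 0, 0], -1], [[0, 0, 0], [0, 0, 0], -1]]}}

```text
time: 13.08
eef_pos: [0.5496, -0.0019, 0.2044]
tool_rot: [-0.581, 0.403, 0.581, 0.402]
ft_force: [1.0, 0.2, -2.5]
width: 0.0445
```

```bash
python3 - <<'E'
from h import *
o=[];S=np.array([.5523,-.0004,.083])
P=[]
for n in("side","scene"):
    L=[]
    for _ in range(8): L.append(camera(n).astype(float));P.append(get_state()["eef_pos"])
    g=np.mean(L,0);m=camera_model(n);x,y=(proj(m,S)-16).round().astype(int);print(n,x,y)
    np.save(f"avg2_{n}.npy",g)
    c=g[y:y+36,x:x+32,::-1];c=np.clip((c-15)*1.5,0,255).astype(np.uint8)
    o.append(cv2.resize(c,(384,432),interpolation=cv2.INTER_NEAREST))
cv2.imwrite("pics/m2.png",np.hstack(o));print(np.mean(P,0),get_state()["ft_force"],get_state()["width"])
E
```

```text
side 323 186
scene 333 171
[ 0.54982817 -0.00191695  0.20463665] [ 0.9009792   0.38253852 -2.12651638] 0.044626034239575715
```

View pics/m2.png

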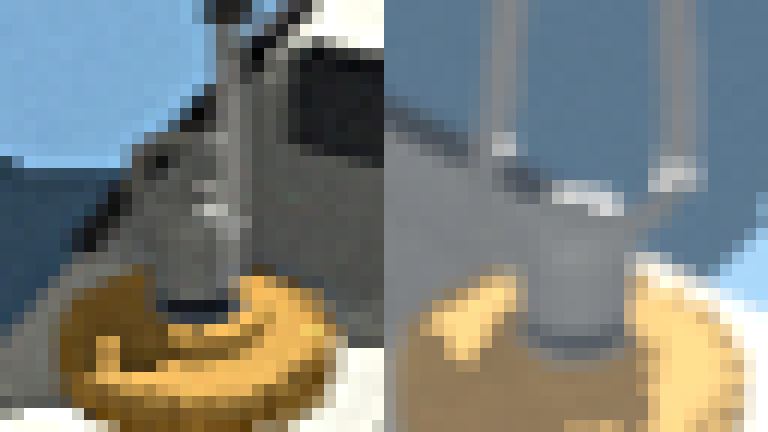

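Call:
{"api": "send_rows", "payload": {"steps": [[[0.06, 0, 0], [0, 0, 0], -1], [[0.06, 0, 0], [0, 0, 0], -1], [[0.05, 0, 0], [0, 0, 0], -1], [[0, 0, 0], [0, 0, 0], -1], [[0, 0, 0], [0, 0, 0], -1]]}}

```text
time: 14.5
eef_pos: [0.5497, -0.0019, 0.1943]
tool_rot: [-0.581, 0.403, 0.581, 0.402]
ft_force: [-0.5, 0.3, -2.2]
width: 0.0445
```

Call:
{"api": "send_rows", "payload": {"steps": [[[0.05, 0, 0], [0, 0, 0], -1], [[0, 0, 0], [0, 0, 0], -1], [[0, 0, 0], [0, 0, 0], -1]]}}

```text
time: 14.88
eef_pos: [0.5497, -0.0019, 0.1913]
tool_rot: [-0.581, 0.402, 0.581, 0.402]
ft_force: [0.2, -0.1, -2.3]
width: 0.0449
```

Call:
{"api": "send_rows", "payload": {"steps": [[[0.05, 0, 0], [0, 0, 0], -1], [[0.05, 0, 0], [0, 0, 0], -1], [[0, 0, 0], [0, 0, 0], -1], [[0.05, 0, 0], [0, 0, 0], -1], [[0, 0, 0], [0, 0, 0], -1], [[0, 0, 0], [0, 0, 0], -1]]}}

```text
time: 15.62
eef_pos: [0.5497, -0.0019, 0.1823]
tool_rot: [-0.581, 0.403, 0.581, 0.402]
ft_force: [0.0, 0.4, -2.9]
width: 0.0444
```

Call:
{"api": "send_rows", "payload": {"steps": [[[0.05, 0, 0], [0, 0, 0], -1], [[0.03, 0, 0], [0, 0, 0], -1], [[0, 0, 0], [0, 0, 0], -1], [[0, 0, 0], [0, 0, 0], -1]]}}

```text
time: 16.12
eef_pos: [0.5498, -0.0019, 0.1775]
tool_rot: [0.581, -0.402, -0.581, -0.402]
ft_force: [-0.4, -0.5, -1.7]
width: 0.0446
```

```bash
python3 - <<'E'
from h import *
o=[];S=np.array([.5523,-.0004,.067]);P=[]
for n in("side","scene"):
    L=[]
    for _ in range(8): L.append(camera(n).astype(float));P.append(get_state()["eef_pos"])
    g=np.mean(L,0);m=camera_model(n);x,y=(proj(m,S)-16).round().astype(int);print(n,x,y)
    print(" exp groove mid",proj(m,S*[1,1,0]+[0,0,.0615]))
    c=g[y:y+34,x:x+32,::-1];c=np.clip((c-15)*1.5,0,255).astype(np.uint8)
    o.append(cv2.resize(c,(384,408),interpolation=cv2.INTER_NEAREST))
cv2.imwrite("pics/m3.png",np.hstack(o));s=get_state();print(np.mean(P,0),s["ft_force"],s["moment"],s["width"])
plan([.55,-.002,.177],np.pi/2+.36)
E
```

```text
side 323 191
 exp groove mid [339.00525292 209.30173614]
scene 333 178
 exp groove mid [348.52054791 195.98496291]
[ 0.54977948 -0.00191658  0.17753998] [ 0.21349572 -0.60474219 -1.9005755 ] [-0.0632696  -0.01767985 -0.02838825] 0.04472334473756547
t 16.925 pos [ 0.5498 -0.0019  0.1775] f [ 0.2135 -0.6047 -1.9006] w 0.04472334473756547 
 turn share [-0.0001 -0.      0.    ] shift share after turn [ 0.0085 -0.0033 -0.0027] 
 G cols [[0.0, 0.0, -1.0], [-0.9358968236779349, -0.3522742332750898, -0.0], [-0.3522742332750898, 0.9358968236779349, 0.0]]
```

View pics/m3.png

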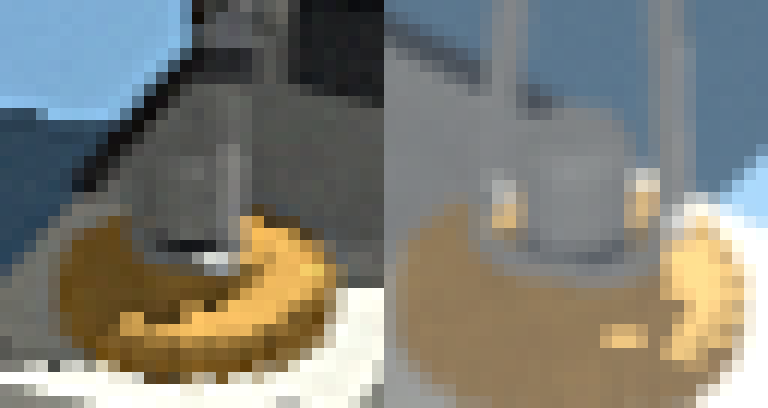

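Call:
{"api": "send_rows", "payload": {"steps": [[[0.02, -0.013, 0], [0, 0, 0], -1], [[0, 0, 0], [0, 0, 0], -1], [[0, 0, 0], [0, 0, 0], -1]]}}

```text
time: 17.3
eef_pos: [0.5505, -0.0016, 0.1762]
tool_rot: [-0.581, 0.403, 0.581, 0.402]
ft_force: [-0.2, -0.5, -2.7]
width: 0.0448
```

Call:
{"api": "send_rows", "payload": {"steps": [[[0.02, 0, 0], [0, 0, 0], -1], [[0, 0, 0], [0, 0, 0], -1], [[0, 0, 0], [0, 0, 0], -1]]}}

```text
time: 17.68
eef_pos: [0.5504, -0.0016, 0.1751]
tool_rot: [-0.581, 0.403, 0.581, 0.402]
ft_force: [-0.2, 1.1, -1.6]
width: 0.0445
```

Call:
{"api": "send_rows", "payload": {"steps": [[[0.015, 0, 0], [0, 0, 0], -1], [[0, 0, 0], [0, 0, 0], -1], [[0, 0, 0], [0, 0, 0], -1]]}}

```text
time: 18.05
eef_pos: [0.5506, -0.0016, 0.1745]
tool_rot: [0.582, -0.402, -0.581, -0.403]
ft_force: [-1.6, -0.0, 2.6]
width: 0.0447
```

Call:
{"api": "send_rows", "payload": {"steps": [[[-0.05, 0, 0], [0, 0, 0], -1], [[0, 0, 0], [0, 0, 0], -1], [[0, 0, 0], [0, 0, 0], -1], [[0, 0, 0], [0, 0, 0], -1], [[0, 0, 0], [0, 0, 0], -1]]}}

```text
time: 18.68
eef_pos: [0.5505, -0.0016, 0.1771]
tool_rot: [-0.581, 0.403, 0.581, 0.402]
ft_force: [0.5, -0.1, -2.3]
width: 0.0443
```

```bash
python3 - <<'E'
from h import *
s=get_state();print(s["eef_pos"],s["ft_force"],s["width"],abs(s["joint_velocities"]).max())
if abs(s["eef_pos"][2]-.1775)<.0012 and s["width"]<.047: sign_off();print("signed off")
E
```

```text
[ 0.55045297 -0.00164423  0.17711944] [ 0.45408198 -0.1093122  -2.29233548] 0.0442713248376985 0.0021402651837255184
the job is handed in; nothing more can be done
signed off
```

I shut the cover, took the pliers from the rack squeezed, and lowered the spread ring over the shaft to the groove. The job was handed in at about 18.7 s, and I had no verdict to check it against.

- **Cover:** I pushed it about 53 mm to its end stop, where the force rose to about 42 N, and the picture showed the compartment fully covered. That push came from the closed fingertips; if they count as the gripper's body, it went slightly over the 40 N limit.
- **Pliers:** I gripped them at 25 N, with a finger opening of 44–45 mm, just under the 46 mm given for fully squeezed. I lifted them straight up to about 128 mm above the bench.
- **Ring height:** It went down the shaft with no noticeable force. I then lowered it until it touched the boss lightly (about 5 N) to find the height, and raised it about 2.6 mm. The ring's mid height is now within about 0.5 mm of the groove's.
- **Last checks:** Only the pliers' weight showed on the wrist (about -2.3 N in z), so nothing is pressing on the drive. The arm was at rest and the pliers were upright.
- **Less certain:** The ring's sideways centring. The two camera views differed by 1–2 mm, and I made a last 0.8 mm correction without looking again. The free pass over the shaft suggests it is within about 2 to 3 mm of the axis, inside the 4 mm allowed.

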